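# Set the cell tester to its third click and start the test

### The arm

A 6-joint arm with a two-finger parallel gripper is mounted at the origin on a cart in front of the work surface, level with it; the furniture and walls round the work are solid. World frame = base frame: x ahead of the robot, y to its left, z up, the work surface at z = 0. Lengths are in m, angles in rad, forces in N, time in s.
With the tool pointing down it reaches from about 0.225 to 0.875 m from the base axis. Payload 3.4 kg.
Tool frame: the origin (TCP) lies at the very end of the fingers, on their centre line; the grasp point (between the pads) lies 19 mm behind it; z points along the fingers, x is the direction in which the jaws open and shut, and the axes are right-handed (so a half turn about z gives the same grasp; the last joint's range is limited). The gripper opens to 85 mm and grips with 20 to 120 N. Pads are 22 mm wide; open, the fingers measure 114 mm over their backs; the gripper's body (76 mm by 85 mm) begins 54 mm behind the grasp point. The pads swing forward as they close: fully open they stand 13 mm farther back than shut.
Start: joints at [-1.404, 0.276, 1.505, -0, 1.361, -0.121], TCP at [0.163, -0.551, 0.231] pointing down, gripper open.
Joint ranges: [-2.89, 2.89], [-0.75, 2.08], [0.22, 2.7], [-1.18, 4.32], [0.11, 2.71], [-2.7, 2.7]. Speed limits (rad/s): [2.57, 2.57, 3.14, 3.14, 3.14, 3.14].

### API

Orientations are given as a unit quaternion [w, x, y, z].
In Python, from rig import manip gives the robot as it stands.
- The arm moves only by the tool carry_out, never from a script. Its argument "series" is a list of rows, each a list of 2 entries, a list of its own where there are three numbers: the shift along the tool's x, y, z in mm, then the turn about the tool's z in degrees. A call has 1 to 10 rows; each row shifts and turns the pose as measured when the row begins, along the tool's axes as they then stand; what a row does not reach is not made up. A row lasts 1/12 s, in which the tool goes at most 41.7 mm and 7.16 degrees, less where a joint would pass 70% of its speed; a pose out of reach is approached as far as the arm can. A call is refused whole if a number of a shift passes 41.7 or a number of a turn 7.16, either way. A call with a gripper value outside its range is refused whole. "fingers" is the finger opening in mm, from 0 to 85.4, set as the call begins (left out, the last holds). The fingers move at their own pace and stop on an object; "squeeze" is the grip in N (left out, the last holds). Time passes only in rows, so rows that do not move let the fingers close. It gives the time, the measured TCP pose, the force and the opening at its end, in the units of the state.
- manip.get_state(): the state, without advancing time (a new reading comes with each control period).
- manip.get_image(name): name is "scene" or "top" or "wrist"; returns a dict with "frame" (480x640x3 uint8, blue, green, red), "K" (3x3 intrinsics, pixels), "rvec" (rotation vector, rad) and "tvec" (3), from world to camera coordinates, as OpenCV has them; the wrist camera has in their place "mount" (4x4, takes a point from camera to tool coordinates, whose origin is the TCP and whose axes are the tool frame's). Camera axes: x right, y down, z forward; pixel columns grow to the right and rows downward; lengths in m; the calibration is good to about 2 mm. The wrist camera is an equidistant fisheye: a pixel r from the principal point sees the ray r / f radians off the axis. A picture is of the moment at which its call begins: read the wrist's pose just before it. There is no depth.
- manip.sign_off(): hands the job in, once; it reports no verdict.
The state is a dict: "clock": time; "qpos": joint angles; "qd": joint speeds; "effort": joint torques, N m; "position": TCP position; "ee_rot": TCP orientation; "contact_force": force on the tool from outside, world axes, zero at the start; "moment": the same for the moment, N m; "width": finger opening in m.
Only numpy, scipy, OpenCV 4.12 (cv2) and the standard library are available. Lean on these libraries where they do the work, as an engineer would, in place of code of your own. Each camera call takes 0.05 s, during which the arm holds its last target. There are 200 camera calls.

### The job

With the fingertips, push the orange lever of the cell tester along its slot from its parked end and stop at the third click, without running past it. Then press the green button on the grey button box all the way down and let it come up again. Only push and press: grip and lift nothing, and leave the cell in its cradle, the button box and everything else where they are.

Things in the scene. Friction and masses are not known exactly. Their poses are not given: they have to be found in the camera images.
- tester: grey desk instrument fixed to the bench, 140 x 250 mm, black top panel at z = 50 mm. Origin: centre of its underside; x points to its rear, y along the slot (the way the lever clicks forward), z up; up to 0.35 rad askew. Slot at x = -30 mm, white ticks mark the resting places, longer at the parked end. Rear: flat display (3 mm) and a cradle (to 15 mm above the panel) with a loose cell.
- lever_face (a point): centre of the push face of the orange lever tab: the face looking along -y of the tester, pushed towards +y of the tester. Axes as the tester's. The tab is 30 mm wide (x), 14 mm thick (y), 38 mm high and stands 6 to 44 mm above the panel; this point is 25 mm above the panel (z = 75 mm). The panel is clear on both sides of the tab along y.
- lever (a joint): lever travel along +y of the tester, m. Starts parked at 0; detents 16 mm apart: 0.016 first click, 0.032, 0.048 third, 0.064, 0.080 end stop. A sprung ball holds it: a slow push takes 4 to 5 N, fading to nothing over the last 3 mm before midway (8 mm on); just past midway the lever snaps ahead of the finger into the next detent: the click. Past 0.057 it is on to the fourth.
- button_box: loose grey push-button box on rubber feet, 74 x 74 x 32 mm, 0.6 kg, with a round green button on top. Origin: centre of its underside, z up. It stands on the left or on the right of the tester, nearer the robot.
- start_top (a point): centre of the top face of the green button (30 mm across), 54 mm above the bench when it is up; moves with the button. It is pressed straight down.
- start (a joint): how far the green button is pressed, m: 0 up, 0.006 fully down; springs back; about 5 N when fully down, 1.5 N to begin.
- cell_1: loose white cell 10 x 36 mm with two thin leads, lying in the cradle on the tester; not to be disturbed. Origin: below the middle of cell and leads.
- flux_bottle: yellow needle bottle, 40 mm across, 112 mm high, light, stands upright where the button box does not; bystander. Origin: centre of its underside.
- driver_2: black screwdriver, 18 x 141 mm, bystander, lies right of the tester.
Mind the look-alikes: they are no part of the job. What is shaped like the button_box but purple or turquoise is not meant.

How it is judged:
By the outcome, as a careful person would: the job done as asked, in the order asked, and still so for the second after the job is handed in, with the robot touching nothing.
It also fails if it takes over 64 s, if anything falls off the work surface, if the arm or the gripper's body presses on something with over 40 N, if the wrist force passes 120 N, or if a joint passes its speed limit or range.

## Working session

There is one attempt and no reset: what is moved stays moved. The work goes in short steps, Python scripts to look and compute and a tool call to move; the robot and the scene stay as the last step left them, time stands still between calls to the robot, and variables do not carry over. Pictures are saved under pics/ and viewed, about 8 in all and at most 12, crops included, and the job is handed in when it is done.

Besides the shell and the picture viewer there is one more tool, called by a JSON object that holds its "method" and its "body", one argument or row to a line. carry_out: Moves the arm, as the interface text tells. Its arguments: {"type":"object","properties":{"series":{"type":"array","items":{"type":"array"}},"fingers":{"type":"number"},"squeeze":{"type":"number"}},"required":["series"]}

```bash
mkdir -p pics
cat > h.py <<'E'
import numpy as np, cv2
from rig import manip
def grab(n,f):
    im=manip.get_image(n); cv2.imwrite(f'pics/{f}.png',im['frame']); np.savez(f'pics/{f}.npz',**{k:np.array(v) for k,v in im.items()}); return im
def cast(im,uv,z):
    R=cv2.Rodrigues(np.array(im['rvec'],float))[0]; t=np.array(im['tvec'],float).ravel()
    d=R.T@np.linalg.inv(im['K'])@np.array([uv[0],uv[1],1.]); c=-R.T@t
    return c+d*(z-c[2])/d[2]
def proj(im,p):
    return cv2.projectPoints(np.array(p,float).reshape(-1,1,3),np.array(im['rvec'],float),np.array(im['tvec'],float),np.array(im['K'],float),None)[0][:,0]
E
python3 - <<'E'
from h import *
print(manip.get_state())
for n in('top','scene'):
    im=grab(n,n+'0'); R=cv2.Rodrigues(np.array(im['rvec'],float))[0]; print(n,-R.T@np.array(im['tvec']).ravel(),im['K'])
E
```

```text
{'clock': 0.0, 'qpos': array([-1.40402127e+00,  2.76595974e-01,  1.50614912e+00,  1.58107803e-05,
        1.36069689e+00, -1.20989447e-01]), 'qd': array([ 8.51087853e-04, -7.03965667e-05, -3.05178575e-04, -2.33505512e-03,
       -2.12444667e-03,  2.17860915e-03]), 'effort': array([-1.01778842e-03, -4.16779017e+01, -2.45803910e+01, -2.54783063e-04,
        1.10047107e-02,  1.13206886e-05]), 'position': array([ 0.16310702, -0.55082321,  0.23043279]), 'ee_rot': array([-6.44287004e-04,  8.01188208e-01, -5.98411731e-01, -6.63291608e-04]), 'contact_force': array([ 0.50868855, -0.23400526,  0.65882965]), 'moment': array([ 0.02106642,  0.03320036, -0.00813708]), 'width': 0.08542200341260557}
top [ 0.40695041 -0.01389162  1.10003468] [[519.44981513   0.         328.95420132]
 [  0.         519.44981513 241.03766811]
 [  0.           0.           1.        ]]
scene [-0.27530396  0.68165092  0.67125624] [[470.75105158   0.         322.34184018]
 [  0.         470.75105158 227.56903509]
 [  0.           0.           1.        ]]
```

View pics/top0.png

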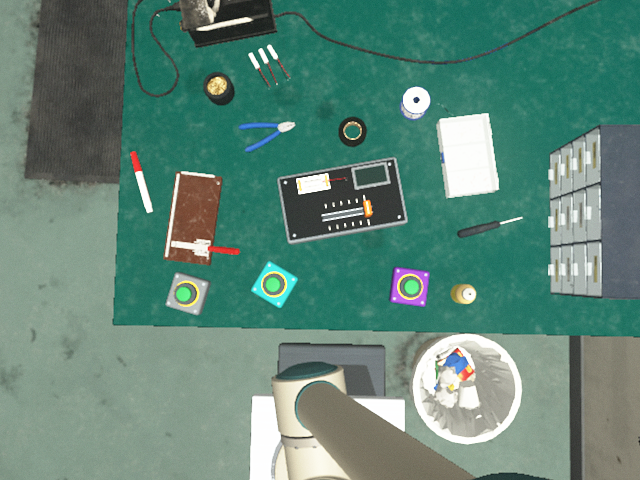

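View pics/scene0.png

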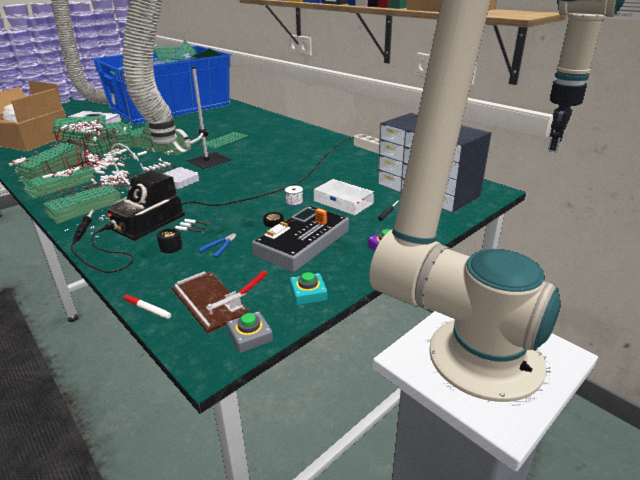

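The top view shows three button boxes: grey with a green button at (187,293), turquoise at (274,284) and purple at (410,287). Grey fits the description. The orange lever is at (368,208), at the right-hand end of the slot. The bottle is at (463,293).

Run:
```python
from h import *
d=np.load('pics/top0.npz'); im=dict(d); f=d['frame']; hsv=cv2.cvtColor(f,cv2.COLOR_BGR2HSV)
def blob(mask,x0,y0,x1,y1):
    m=np.zeros_like(mask); m[y0:y1,x0:x1]=mask[y0:y1,x0:x1]
    c=max(cv2.findContours(m,0,2)[0],key=cv2.contourArea); return c
org=cv2.inRange(hsv,(5,130,120),(22,255,255)); c=blob(org,355,190,385,225)
print('lever px',c[:,0].min(0),c[:,0].max(0),cv2.minAreaRect(c), cast(im,c[:,0].mean(0),.094))
grn=cv2.inRange(hsv,(45,100,60),(75,255,255)); g=blob(grn,170,278,203,308); (u,r)=cv2.minEnclosingCircle(g)
print('btn',u,r,cast(im,u,.054))
blk=cv2.inRange(f,(0,0,0),(60,60,60)); blk=cv2.morphologyEx(blk,cv2.MORPH_CLOSE,np.ones((13,13)))
p=blob(blk,270,150,415,250); rc=cv2.minAreaRect(p); b=cv2.boxPoints(rc); print('panel',rc); w=np.array([cast(im,q,.05) for q in b]); print(w.round(4))
a=cv2.resize(f[150:250,270:415],None,fx=5,fy=5,interpolation=2)
e=cv2.resize(f[270:318,160:305],None,fx=5,fy=5,interpolation=2)
cv2.imwrite('pics/crop1.png',cv2.resize(np.vstack([a,e]),None,fx=.8,fy=.8))
```

```text
lever px [363 200] [372 217] ((367.29730224609375, 208.2837677001953), (16.76869773864746, 7.726752281188965), 80.53767395019531) [ 0.53299638 -0.07103917  0.094     ]
btn (183.47802734375, 293.9175720214844) 7.762644290924072 [0.35945464 0.29463151 0.054     ]
panel ((341.69793701171875, 199.28858947753906), (60.70901107788086, 115.2776107788086), 79.99201965332031)
[[ 0.5964  0.1074  0.05  ]
 [ 0.642  -0.1236  0.05  ]
 [ 0.5198 -0.1466  0.05  ]
 [ 0.4745  0.0827  0.05  ]]
```

View pics/crop1.png

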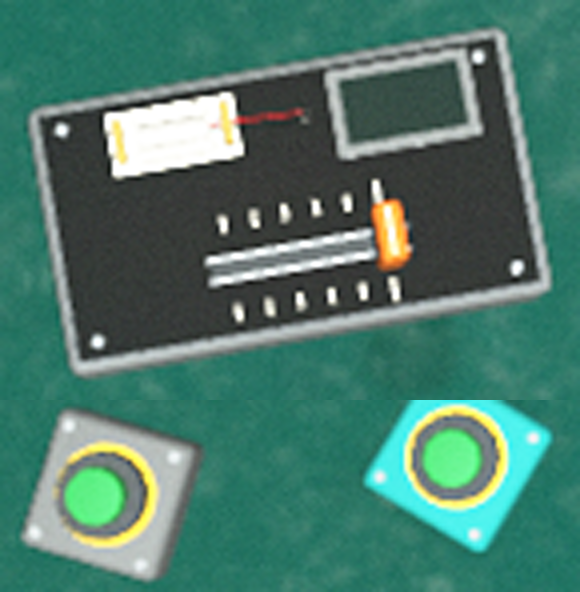

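The crop confirms the grey box with the green button, about (0.359, 0.295). The lever is parked at the longer tick, yaw is about 0.195 rad, and the face is near tester y = -0.05. I'll close the fingers and turn to the tester's axes, so that tool -y pushes along its +y.

{"method": "carry_out", "body": {
  "series": [
    [[0,0,0],-7.1],
    [[0,0,0],-7.1],
    [[0,0,0],-7.1],
    [[0,0,0],-7.1],
    [[0,0,0],-7.1],
    [[0,0,0],-7.1],
    [[0,0,0],-7.1],
    [[0,0,0],-7.1],
    [[0,0,0],-7.1],
    [[0,0,0],-7.1]
  ],
  "fingers": 0
}}

```text
clock: 0.93
position: [0.1625, -0.5473, 0.2249]
ee_rot: [-0.007, 1.0, -0.014, -0.001]
contact_force: [-1.1, -0.2, 0.3]
width: 0.0001
```

{"method": "carry_out", "body": {
  "series": [
    [[0,0,0],-7.1],
    [[0,0,0],-6.6],
    [[25,-36,0],0],
    [[25,-36,0],0],
    [[25,-36,0],0],
    [[25,-36,0],0],
    [[25,-36,0],0]
  ]
}}

```text
clock: 1.52
position: [0.2398, -0.3556, 0.2216]
ee_rot: [-0.008, 0.994, 0.106, -0.002]
contact_force: [0.9, 0.7, 0.3]
width: -0.0
```

{"method": "carry_out", "body": {
  "series": [
    [[38,-20,0],0],
    [[38,-20,0],0],
    [[38,-20,0],0],
    [[38,-20,0],0],
    [[38,-20,0],0],
    [[38,-20,0],0],
    [[38,-20,0],0],
    [[38,-20,8],0.5],
    [[30,-15,8],0.5],
    [[0,0,0],0]
  ]
}}

```text
clock: 2.35
position: [0.5216, -0.1075, 0.2068]
ee_rot: [-0.01, 0.995, 0.098, -0.001]
contact_force: [0.0, -0.4, -0.2]
width: -0.0001
```

```bash
cat >> h.py <<'E'
C=np.array([.558,-.020]);Y=.195;U=np.array([-np.sin(Y),np.cos(Y)]);V=np.array([np.cos(Y),np.sin(Y)])
def st():
    s=manip.get_state(); p=s['position']; q=s['ee_rot']; d=p[:2]-C
    print('t',round(s['clock'],2),'pos',p.round(4),'tester mm',(1e3*np.array([d@V,d@U])).round(1),'yaw deg',round(np.degrees(2*np.arctan2(q[2],q[1])),2),'tilt',q[[0,3]].round(4),'F',np.array(s['contact_force']).round(2)); return s
E
python3 - <<'E'
from h import *
st(); im=grab('top','top1'); f=im['frame']
cv2.imwrite('pics/crop2.png',cv2.resize(f[150:250,270:415],None,fx=5,fy=5,interpolation=2))
w=grab('wrist','w1'); print(w['K'],w['mount'])
E
```

```text
t 2.35 pos [ 0.5216 -0.1075  0.2068] tester mm [-52.7 -78.8] yaw deg 11.23 tilt [-0.0103 -0.0009] F [ 0.01 -0.42 -0.21]
[[371.64829954   0.         323.72741309]
 [  0.         371.64829954 247.00931965]
 [  0.           0.           1.        ]] [[ 9.99998452e-01  8.57783815e-04 -1.53639491e-03  1.90795221e-03]
 [-3.67131228e-04  9.55626874e-01  2.94579604e-01 -7.53330492e-02]
 [ 1.72090588e-03 -2.94578584e-01  9.55625709e-01 -1.42935087e-01]
 [ 0.00000000e+00  0.00000000e+00  0.00000000e+00  1.00000000e+00]]
```

View pics/w1.png

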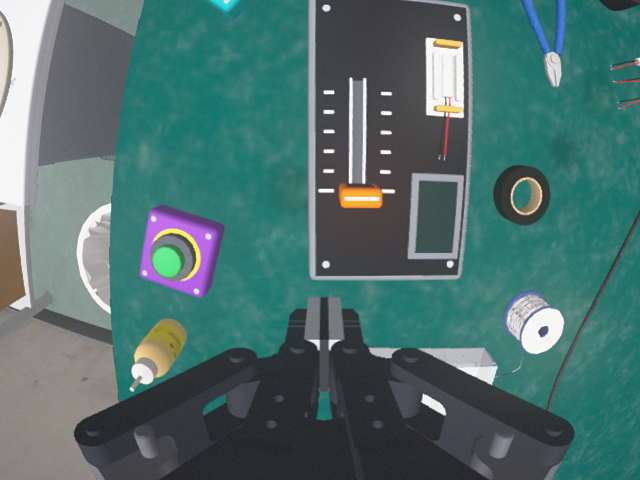

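Wrist view: the lever is at (361,196) with the long parked ticks at (326,191) and (388,191). I'll cast these to refine its position.

```bash
cat >> h.py <<'E'
from scipy.spatial.transform import Rotation as Ro
def wcast(im,pos,q,uv,z):
    K=im['K']; a=np.array([(uv[0]-K[0,2])/K[0,0],(uv[1]-K[1,2])/K[1,1]]); th=np.hypot(*a)
    d=np.r_[a/th*np.sin(th),np.cos(th)]; M=im['mount']; R=Ro.from_quat([q[1],q[2],q[3],q[0]]).as_matrix()
    c=R@M[:3,3]+pos; d=R@M[:3,:3]@d; return c+d*(z-c[2])/d[2]
def tf(p): d=np.array(p)[:2]-C; return (1e3*np.array([d@V,d@U])).round(1)
E
python3 - <<'E'
from h import *
s=manip.get_state(); pos,q=s['position'],s['ee_rot']; im=dict(np.load('pics/w1.npz')); f=im['frame']
hsv=cv2.cvtColor(f,cv2.COLOR_BGR2HSV); m=cv2.inRange(hsv,(5,130,100),(22,255,255)); m[:170]=0; m[220:]=0; m[:,:330]=0; m[:,390:]=0
y,x=np.nonzero(m); print('lever px',x.min(),x.max(),y.min(),y.max())
for r in(y.min(),y.max()):
  print('lever edge',r,[ (z,tf(wcast(im,pos,q,(361,r),z))) for z in(.056,.094)])
for a in[(326,191),(388,191),(330,92),(386,94)]: print('tick',a,tf(wcast(im,pos,q,a,.05)))
for a in[(326,8),(457,17),(326,265),(450,264)]: print('screw',a,tf(wcast(im,pos,q,a,.05)))
T=dict(np.load('pics/top0.npz'))
for a in[(62,130),(478,57),(98,342),(517,268)]: print('top screw',tf(cast(T,(270+a[0]/4,150+a[1]/4),.05)))
for a in[(377,190),(395,288),(222,223),(238,311)]: print('top tick',tf(cast(T,(270+a[0]/4,150+a[1]/4),.05)))
E
```

```text
lever px 339 382 183 207
lever edge 183 [(0.056, array([-26.2, -40.2])), (0.094, array([-29.8, -36.1]))]
lever edge 207 [(0.056, array([-25.8, -59.8])), (0.094, array([-29.5, -53.2]))]
tick (326, 191) [-54.2 -47.7]
tick (388, 191) [ -3.1 -47.2]
tick (330, 92) [-51.   33.2]
tick (386, 94) [-6.  32.7]
screw (326, 8) [-54.2 106.2]
screw (457, 17) [ 56.2 106.5]
screw (326, 265) [ -54.1 -111.3]
screw (450, 264) [  56.4 -110.8]
top screw [ 54.  106.9]
top screw [  53.7 -108.7]
top screw [-56.2 107.1]
top screw [ -56.1 -108.6]
top tick [ -4.5 -45.9]
top tick [-55.3 -46. ]
top tick [-7.3 34.6]
top tick [-53.   34.4]
```

{"method": "carry_out", "body": {
  "series": [
    [[12,2,20],0],
    [[12,2,30],0],
    [[0,0,30],0],
    [[0,0,30],0],
    [[0,0,20],0],
    [[0,0,0],0]
  ]
}}

```text
clock: 2.95
position: [0.5381, -0.1155, 0.0769]
ee_rot: [-0.006, 0.996, 0.095, -0.002]
contact_force: [-0.4, 0.4, 0.5]
width: 0.0002
```

```bash
python3 -c "
from h import *
st()"
```

```text
t 2.95 pos [ 0.5381 -0.1155  0.0769] tester mm [-38.  -89.8] yaw deg 10.85 tilt [-0.0056 -0.0016] F [-0.41  0.44  0.51]
```

{"method": "carry_out", "body": {
  "series": [
    [[9,-5,8],0],
    [[0,-6,0],0],
    [[0,0,0],0]
  ]
}}

```text
clock: 3.2
position: [0.5439, -0.1051, 0.0702]
ee_rot: [-0.005, 0.996, 0.092, -0.002]
contact_force: [0.6, 0.3, 0.8]
width: -0.0002
```

{"method": "carry_out", "body": {
  "series": [
    [[0,-3,0],0],
    [[0,-3,0],0],
    [[0,0,0],0]
  ]
}}

```text
clock: 3.45
position: [0.5447, -0.0993, 0.0739]
ee_rot: [-0.004, 0.996, 0.092, 0.001]
contact_force: [-0.1, 0.0, -1.1]
width: -0.0003
```

```bash
python3 -c "
from h import *
st()"
```

```text
t 3.45 pos [ 0.5447 -0.0993  0.0739] tester mm [-28.4 -75.2] yaw deg 10.59 tilt [-0.0038  0.0012] F [-0.05  0.05 -1.14]
```

{"method": "carry_out", "body": {
  "series": [
    [[0,-3,2],0.3],
    [[0,-3,2],0.3],
    [[0,0,0],0]
  ]
}}

```text
clock: 3.7
position: [0.5447, -0.0928, 0.0717]
ee_rot: [-0.003, 0.996, 0.087, 0.003]
contact_force: [0.2, -1.0, -0.3]
width: 0.0002
```

{"method": "carry_out", "body": {
  "series": [
    [[0,-2,0],0],
    [[0,-2,0],0],
    [[0,0,0],0]
  ]
}}

```text
clock: 3.95
position: [0.5438, -0.0881, 0.0717]
ee_rot: [-0.003, 0.996, 0.087, 0.003]
contact_force: [0.3, 0.1, 0.1]
width: -0.0002
```

{"method": "carry_out", "body": {
  "series": [
    [[0,-2,0],0],
    [[0,-2,0],0],
    [[0,0,0],0]
  ]
}}

```text
clock: 4.2
position: [0.5439, -0.0876, 0.0718]
ee_rot: [0.001, 0.996, 0.089, 0.003]
contact_force: [0.1, -1.4, 0.3]
width: 0.0002
```

```bash
python3 -c "
from h import *
st()"
```

```text
t 4.2 pos [ 0.5439 -0.0876  0.0718] tester mm [-26.9 -63.6] yaw deg 10.17 tilt [0.0008 0.0034] F [ 0.07 -1.41  0.25]
```

{"method": "carry_out", "body": {
  "series": [
    [[0,-3,0],-0.5],
    [[0,-3,0],-0.5]
  ]
}}

```text
clock: 4.37
position: [0.5438, -0.0857, 0.072]
ee_rot: [0.005, 0.995, 0.099, 0.004]
contact_force: [0.8, -8.3, -2.0]
width: -0.0
```

```bash
python3 -c "
from h import *
st()"
```

```text
t 4.37 pos [ 0.5438 -0.0857  0.072 ] tester mm [-26.7 -61.7] yaw deg 11.35 tilt [0.0048 0.004 ] F [ 0.76 -8.34 -1.98]
```

{"method": "carry_out", "body": {
  "series": [
    [[0,-3,0],0],
    [[0,-3,0],0]
  ]
}}

```text
clock: 4.53
position: [0.5436, -0.0845, 0.072]
ee_rot: [0.009, 0.995, 0.101, 0.004]
contact_force: [0.8, -7.0, -2.2]
width: -0.0001
```

{"method": "carry_out", "body": {
  "series": [
    [[0,-3,0],0],
    [[0,-3,0],0]
  ]
}}

```text
clock: 4.7
position: [0.5434, -0.0833, 0.0722]
ee_rot: [0.014, 0.995, 0.102, 0.005]
contact_force: [-0.1, -7.3, -1.3]
width: -0.0002
```

```bash
python3 -c "
from h import *
st();grab('wrist','w2')"
```

```text
t 4.7 pos [ 0.5434 -0.0833  0.0722] tester mm [-26.6 -59.3] yaw deg 11.72 tilt [0.014  0.0049] F [-0.09 -7.34 -1.35]
```

View pics/w2.png

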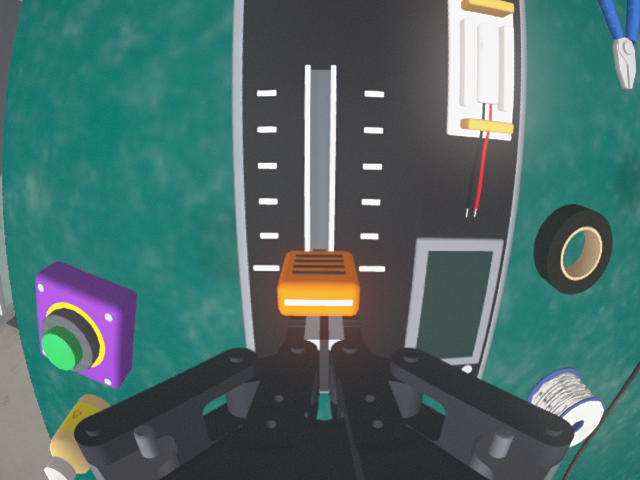

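{"method": "carry_out", "body": {
  "series": [
    [[0,-5,0],0]
  ]
}}

```text
clock: 4.83
position: [0.543, -0.08, 0.0723]
ee_rot: [0.016, 0.995, 0.102, 0.005]
contact_force: [0.8, -11.3, 0.6]
width: -0.0001
```

{"method": "carry_out", "body": {
  "series": [
    [[0,-5,0],0]
  ]
}}

```text
clock: 4.92
position: [0.5424, -0.0766, 0.0723]
ee_rot: [0.017, 0.995, 0.103, 0.006]
contact_force: [-0.4, -2.3, 0.7]
width: 0.0005
```

```bash
python3 -c "
from h import *
st()"
```

```text
t 4.92 pos [ 0.5424 -0.0766  0.0723] tester mm [-26.3 -52.5] yaw deg 11.78 tilt [0.0168 0.0056] F [-0.41 -2.29  0.72]
```

{"method": "carry_out", "body": {
  "series": [
    [[0,-3,0],0],
    [[0,0,0],0]
  ]
}}

```text
clock: 5.08
position: [0.5419, -0.0739, 0.0725]
ee_rot: [0.018, 0.995, 0.103, 0.006]
contact_force: [-0.3, -1.4, -0.2]
width: 0.0002
```

Run:
```python
from h import *
s=st(); im=grab('wrist','w3'); f=im['frame']; hsv=cv2.cvtColor(f,cv2.COLOR_BGR2HSV)
m=cv2.inRange(hsv,(5,130,100),(22,255,255)); m[:,:260]=0;m[:,380:]=0; y,x=np.nonzero(m); pos,q=s['position'],s['ee_rot']
for r in (y.min(),y.max()): print(r,tf(wcast(im,pos,q,(x.mean(),r),.094)))
im2=dict(np.load('pics/w2.npz'));
```

```text
t 5.08 pos [ 0.5419 -0.0739  0.0725] tester mm [-26.3 -49.8] yaw deg 11.82 tilt [0.0175 0.0058] F [-0.34 -1.38 -0.16]
250 [-27.3 -11.7]
315 [-27.1 -37. ]
```

View pics/w3.png

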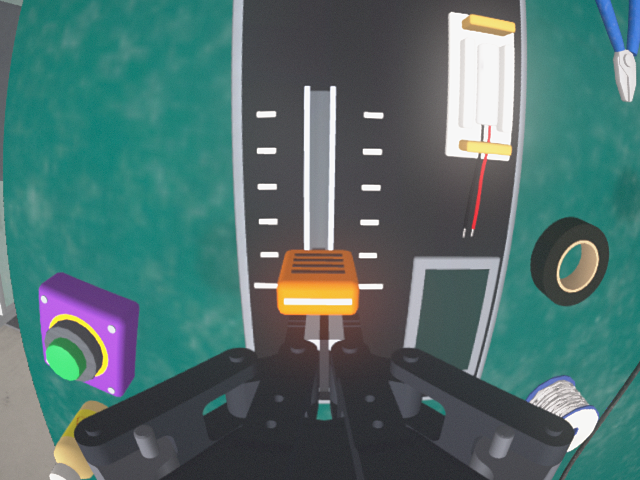

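The lever is at the first detent, with the fingertips just at its face (TCP y of -49.8). Next I'll push to the second.

{"method": "carry_out", "body": {
  "series": [
    [[0,-5,0],0]
  ]
}}

```text
clock: 5.22
position: [0.5414, -0.0707, 0.0725]
ee_rot: [0.019, 0.994, 0.103, 0.006]
contact_force: [0.3, -12.8, -0.7]
width: -0.0
```

{"method": "carry_out", "body": {
  "series": [
    [[0,-5,0],0]
  ]
}}

```text
clock: 5.3
position: [0.5408, -0.068, 0.0725]
ee_rot: [0.021, 0.994, 0.104, 0.006]
contact_force: [-0.7, -4.2, 0.8]
width: -0.0001
```

```bash
python3 -c "
from h import *
st()"
```

```text
t 5.3 pos [ 0.5408 -0.068   0.0725] tester mm [-26.2 -43.7] yaw deg 11.96 tilt [0.0212 0.0062] F [-0.66 -4.23  0.76]
```

{"method": "carry_out", "body": {
  "series": [
    [[0,-4,0],0]
  ]
}}

```text
clock: 5.38
position: [0.5409, -0.0677, 0.0728]
ee_rot: [0.025, 0.994, 0.106, 0.007]
contact_force: [0.2, -18.7, -2.4]
width: 0.0001
```

{"method": "carry_out", "body": {
  "series": [
    [[0,-3,0],0],
    [[0,0,0],0]
  ]
}}

```text
clock: 5.55
position: [0.5412, -0.0698, 0.0728]
ee_rot: [0.03, 0.994, 0.108, 0.007]
contact_force: [0.9, -0.8, -0.4]
width: 0.0002
```

```bash
cat > lev.py <<'E'
from h import *
import sys
s=st(); im=grab('wrist',sys.argv[1]); pos,q=s['position'],s['ee_rot']
f=im['frame']; hsv=cv2.cvtColor(f,cv2.COLOR_BGR2HSV)
m=cv2.inRange(hsv,(5,130,100),(22,255,255)); m[:,:260]=0;m[:,380:]=0;m[:170]=0;m[340:]=0; y,x=np.nonzero(m)
print('rows',y.min(),y.max(),'low edge',tf(wcast(im,pos,q,(x.mean(),y.max()),.094)))
t=cv2.inRange(hsv,(0,0,150),(180,60,255)); t[:,:245]=0;t[:,285:]=0
n,_,ss,cc=cv2.connectedComponentsWithStats(t)
for i in range(1,n):
    if ss[i,4]>20 and ss[i,2]>10 and ss[i,3]<12: print('tick',cc[i].round(1),ss[i,2],tf(wcast(im,pos,q,cc[i],.05)))
E
python3 lev.py w4
```

```text
t 5.55 pos [ 0.5412 -0.0698  0.0728] tester mm [-26.2 -45.6] yaw deg 12.37 tilt [0.0302 0.0069] F [ 0.93 -0.85 -0.42]
rows 248 315 low edge [-27.1 -32.3]
tick [266.6 121.5] 20 [-50.5  34.6]
tick [267.1 158.1] 19 [-50.3  18.5]
tick [267.7 194.1] 20 [-50.3   2.4]
tick [268.2 228.5] 19 [-50.4 -13.7]
tick [269.4 261. ] 18 [-50.3 -29.8]
tick [265.5 291.2] 23 [-52.9 -46. ]
```

{"method": "carry_out", "body": {
  "series": [
    [[0,-5,0],0],
    [[0,-4,0],0]
  ]
}}

```text
clock: 5.77
position: [0.5412, -0.0673, 0.0731]
ee_rot: [0.036, 0.993, 0.11, 0.008]
contact_force: [1.1, -17.8, -2.9]
width: -0.0002
```

```bash
python3 lev.py w5 | head -2
```

```text
t 5.77 pos [ 0.5412 -0.0673  0.0731] tester mm [-25.7 -43.2] yaw deg 12.6 tilt [0.0362 0.0079] F [  1.12 -17.82  -2.92]
rows 249 317 low edge [-27.  -30.6]
```

{"method": "carry_out", "body": {
  "series": [
    [[0,-3,0],0]
  ]
}}

```text
clock: 5.9
position: [0.5414, -0.0684, 0.0733]
ee_rot: [0.04, 0.993, 0.111, 0.008]
contact_force: [0.6, -14.0, -2.7]
width: -0.0001
```

```bash
python3 lev.py w6; python3 -c "
import cv2
a=cv2.imread('pics/w6.png');cv2.imwrite('pics/w6c.png',cv2.resize(a[90:400,180:460],None,fx=1.9,fy=1.9))"
```

```text
t 5.9 pos [ 0.5414 -0.0684  0.0733] tester mm [-25.7 -44.2] yaw deg 12.79 tilt [0.0403 0.0082] F [  0.63 -14.03  -2.68]
rows 248 316 low edge [-27.  -31.1]
tick [266.4 123.3] 20 [-50.5  34.5]
tick [266.7 160.1] 20 [-50.3  18.5]
tick [267.2 195.9] 19 [-50.3   2.3]
tick [268.1 230.4] 19 [-50.2 -13.9]
tick [268.6 262.5] 18 [-50.4 -30. ]
tick [264.7 291.9] 23 [-52.8 -46. ]
```

View pics/w6c.png

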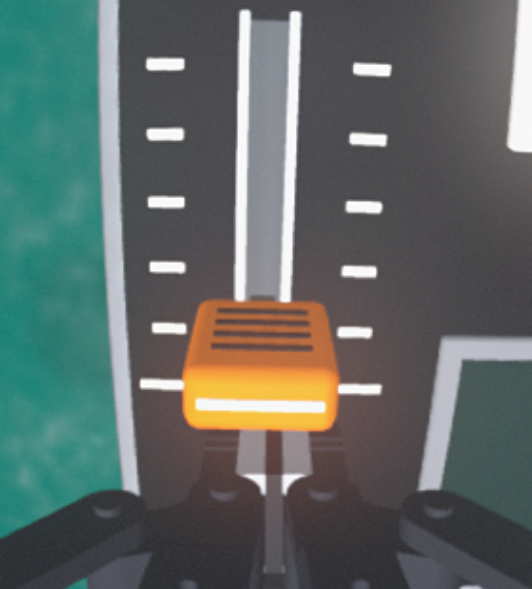

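The crop shows the lever between the first and second ticks, fingers at its face, and nothing else in contact. I'll check moments and joints, because 14 N is more than the detent should take.

Run:
```python
from h import *
s=st(); print(s['qpos'].round(3),s['qd'].round(3),np.array(s['effort']).round(2),np.array(s['moment']).round(3))
F=np.array(s['contact_force']);M=np.array(s['moment']); r=np.cross(F,M)/(F@F); print('line-of-action pt nearest ref',r.round(4))
for n in ('w2','w3','w4','w5','w6'): pass
im=grab('top','top2'); f=im['frame']; hsv=cv2.cvtColor(f,cv2.COLOR_BGR2HSV)
R=Ro.from_quat(np.r_[s['ee_rot'][1:],s['ee_rot'][0]]).as_matrix(); print(R.round(3))
cv2.imwrite('pics/top2c.png',cv2.resize(f[140:300,260:440],None,fx=3.6,fy=3.6,interpolation=2))
```

```text
t 5.95 pos [ 0.5414 -0.0683  0.0733] tester mm [-25.7 -44.2] yaw deg 12.81 tilt [0.0405 0.0082] F [  0.46 -15.48  -3.39]
[-0.205  0.355  1.826 -0.09   0.922 -0.375] [-0.004  0.002 -0.001  0.01   0.005 -0.012] [ 8.080e+00 -4.230e+01 -1.777e+01  3.760e+00  8.700e-01  1.000e-02] [-2.274 -0.11  -0.008]
line-of-action pt nearest ref [-0.001   0.0307 -0.1402]
[[ 0.975  0.221  0.025]
 [ 0.222 -0.972 -0.079]
 [ 0.007  0.082 -0.997]]
```

View pics/top2c.png

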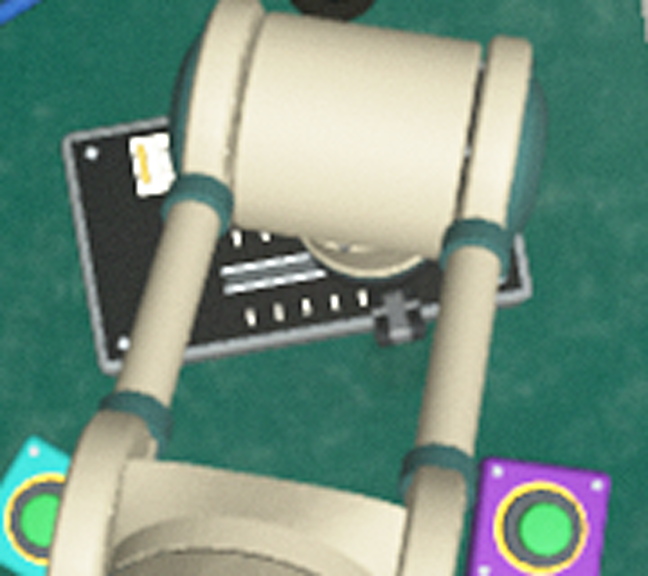

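Run:
```python
from h import *
P={'w1':([.5216,-.1075,.2068],[-.0103,.995,.098,-.0009]),'w2':([.5434,-.0833,.0722],[.014,.995,.102,.0049]),'w3':([.5419,-.0739,.0725],[.0175,.995,.103,.0058]),
'w4':([.5412,-.0698,.0728],[.0302,.994,.108,.0069]),'w5':([.5412,-.0673,.0731],[.0362,.993,.11,.0079]),'w6':([.5414,-.0684,.0733],[.0403,.993,.111,.0082])}
for n,(p,q) in P.items():
    im=dict(np.load(f'pics/{n}.npz')); p=np.array(p); q=np.array(q)/np.linalg.norm(q); hsv=cv2.cvtColor(im['frame'],cv2.COLOR_BGR2HSV)
    m=cv2.inRange(hsv,(5,130,100),(22,255,255)); m[:,:260]=0;m[:,390:]=0;m[:170]=0;m[340:]=0
    y,x=np.nonzero(m); x0,x1,y0,y1=x.min(),x.max(),y.min(),y.max()
    t=cv2.inRange(hsv,(0,0,170),(180,90,255)); n_,_,ss,cc=cv2.connectedComponentsWithStats(t)
    ws=[cc[i] for i in range(1,n_) if x0<cc[i][0]<x1 and y0<cc[i][1]<y1 and ss[i,2]>15]
    tk=[wcast(im,p,q,cc[i],.05) for i in range(1,n_) if (ss[i,4]>20 and 10<ss[i,2]<30 and ss[i,3]<12 and cc[i][0]<x0+10)]
    print(n,'ticks',[tf(k)[1] for k in tk],'strip',[(w.round(1),tf(wcast(im,p,q,w,.094))) for w in ws],'front foot',tf(wcast(im,p,q,(x.mean(),y0),.056)))
```

```text
w1 ticks [np.float64(3.8), np.float64(-28.3), np.float64(-44.6), np.float64(-185.2), np.float64(-185.1)] strip [(array([361.8, 198.5]), array([-24.6, -44.5]))] front foot [-22.5 -37.7]
w2 ticks [np.float64(34.7), np.float64(18.5), np.float64(2.5), np.float64(-13.6), np.float64(-29.8), np.float64(-45.8)] strip [(array([317. , 302.3]), array([-27.6, -41.3]))] front foot [-27.4 -35.1]
w3 ticks [np.float64(34.6), np.float64(18.4), np.float64(2.3), np.float64(-13.8), np.float64(-29.7), np.float64(-45.9), np.float64(-268.4)] strip [(array([316.2, 301.3]), array([-27.6, -31.3]))] front foot [-27.5 -25.3]
w4 ticks [np.float64(34.5), np.float64(18.4), np.float64(2.2), np.float64(-13.8), np.float64(-29.8), np.float64(-46.0), np.float64(-274.3)] strip [(array([317.4, 301.5]), array([-27.2, -26.6]))] front foot [-27.6 -20.6]
w5 ticks [np.float64(34.5), np.float64(18.3), np.float64(2.4), np.float64(-13.7), np.float64(-29.8), np.float64(-45.9)] strip [(array([316.8, 303.5]), array([-27. , -24.8]))] front foot [-27.6 -18.8]
w6 ticks [np.float64(34.4), np.float64(18.4), np.float64(2.4), np.float64(-13.8), np.float64(-29.9), np.float64(-46.0)] strip [(array([316.6, 303. ]), array([-27.1, -25.6]))] front foot [-27.7 -19.6]
```

{"method": "carry_out", "body": {
  "series": [
    [[0,3,0],0],
    [[0,4,0],0],
    [[0,0,0],0]
  ]
}}

```text
clock: 6.25
position: [0.5426, -0.0735, 0.0735]
ee_rot: [0.038, 0.993, 0.11, 0.008]
contact_force: [-0.0, -0.5, 0.2]
width: 0.0002
```

```bash
cat > lev.py <<'E'
from h import *
import sys
s=st(); im=grab('wrist',sys.argv[1]); p,q=s['position'],s['ee_rot']
hsv=cv2.cvtColor(im['frame'],cv2.COLOR_BGR2HSV)
m=cv2.inRange(hsv,(5,130,100),(22,255,255)); m[:,:260]=0;m[:,390:]=0;m[:120]=0;m[340:]=0
n,l,ss,cc=cv2.connectedComponentsWithStats(m); k=1+ss[1:,4].argmax(); x0,y0,w,h=ss[k,:4]
t=cv2.inRange(hsv,(0,0,170),(180,90,255)); n_,_,ss,cc=cv2.connectedComponentsWithStats(t)
ws=[cc[i] for i in range(1,n_) if x0<cc[i][0]<x0+w and y0<cc[i][1]<y0+h and ss[i,2]>15]
tk=[tf(wcast(im,p,q,cc[i],.05))[1] for i in range(1,n_) if ss[i,4]>20 and 10<ss[i,2]<30 and ss[i,3]<12 and cc[i][0]<x0+10]
tk=[k for k in tk if -60<k<45]
print('ticks',np.array(tk),'strip',[(v.round(1),tf(wcast(im,p,q,v,.094))) for v in ws],'travel',[round(tf(wcast(im,p,q,v,.094))[1]-max(tk)+80.4,1) for v in ws])
E
python3 lev.py w7
```

```text
t 6.25 pos [ 0.5426 -0.0735  0.0735] tester mm [-25.5 -49.5] yaw deg 12.65 tilt [0.0379 0.008 ] F [-0.02 -0.45  0.17]
ticks [ 34.5  18.4   2.4 -13.8 -29.7 -45.9] strip [(array([315.3, 293.5]), array([-27.5, -27.2]))] travel [np.float64(18.7)]
```

{"method": "carry_out", "body": {
  "series": [
    [[0,0,0],0],
    [[0,0,0],0],
    [[0,0,0],0],
    [[0,0,0],0],
    [[0,0,0],0],
    [[0,0,0],0]
  ]
}}

```text
clock: 6.8
position: [0.5423, -0.0729, 0.0734]
ee_rot: [0.038, 0.993, 0.111, 0.008]
contact_force: [-0.1, -2.9, -1.2]
width: -0.0
```

```bash
python3 lev.py w8
```

```text
t 6.8 pos [ 0.5423 -0.0729  0.0734] tester mm [-25.7 -48.8] yaw deg 12.74 tilt [0.0382 0.0077] F [-0.1  -2.91 -1.16]
ticks [ 34.5  18.5   2.4 -13.7 -29.9 -45.9] strip [(array([316.1, 301.2]), array([-27.4, -29.6]))] travel [np.float64(16.3)]
```

{"method": "carry_out", "body": {
  "series": [
    [[0,-5,0],0],
    [[0,-6,0],0],
    [[0,-6,0],0]
  ]
}}

```text
clock: 7.1
position: [0.5417, -0.0675, 0.074]
ee_rot: [0.05, 0.992, 0.115, 0.009]
contact_force: [0.8, -21.9, -4.3]
width: 0.0001
```

```bash
python3 lev.py w9
```

```text
t 7.1 pos [ 0.5417 -0.0675  0.074 ] tester mm [-25.2 -43.4] yaw deg 13.23 tilt [0.0496 0.0094] F [  0.84 -21.87  -4.31]
ticks [ 34.5  18.4   2.3 -13.8 -29.9 -46. ] strip [(array([315.9, 303.7]), array([-27. , -24.9]))] travel [np.float64(21.0)]
```

{"method": "carry_out", "body": {
  "series": [
    [[0,-4,0],0],
    [[0,-4,0],0],
    [[0,-4,0],0],
    [[0,-4,0],0]
  ]
}}

```text
clock: 7.48
position: [0.5421, -0.0683, 0.0744]
ee_rot: [0.065, 0.99, 0.121, 0.011]
contact_force: [0.5, -8.7, 0.6]
width: -0.0003
```

```bash
python3 lev.py w10
```

```text
t 7.48 pos [ 0.5421 -0.0683  0.0744] tester mm [-24.9 -44.3] yaw deg 13.87 tilt [0.0655 0.011 ] F [ 0.54 -8.72  0.56]
ticks [ 34.5  18.4   2.3 -13.8 -29.9 -46.1] strip [(array([315.2, 302.6]), array([-27.3, -24.6]))] travel [np.float64(21.3)]
```

{"method": "carry_out", "body": {
  "series": [
    [[0,-9,0],1]
  ]
}}

```text
clock: 7.62
position: [0.5419, -0.0655, 0.0746]
ee_rot: [0.071, 0.991, 0.114, 0.013]
contact_force: [1.3, -27.4, 0.9]
width: 0.0002
```

```bash
python3 lev.py w11
```

```text
t 7.62 pos [ 0.5419 -0.0655  0.0746] tester mm [-24.6 -41.5] yaw deg 13.1 tilt [0.0711 0.0125] F [  1.26 -27.37   0.94]
ticks [ 34.5  18.5   2.2 -13.7 -30.  -46. ] strip [(array([314.2, 305. ]), array([-27.1, -22.6]))] travel [np.float64(23.3)]
```

Run:
```python
from h import *
s=st(); f=grab('scene','scene1')['frame']; w=cv2.imread('pics/w11.png')
a=cv2.resize(f[165:285,235:385],(560,448),interpolation=2); b=cv2.resize(w[200:400,200:440],(240*1,200))
print(s['qpos'].round(3))
cv2.imwrite('pics/mix.png',np.hstack([a,np.vstack([b,np.zeros((248,240,3),np.uint8)])]))
```

```text
t 7.67 pos [ 0.5422 -0.0647  0.0746] tester mm [-24.2 -40.8] yaw deg 13.07 tilt [0.0713 0.0131] F [  2.63 -22.45  -2.17]
[-0.159  0.348  1.842 -0.167  0.894 -0.286]
```

View pics/mix.png

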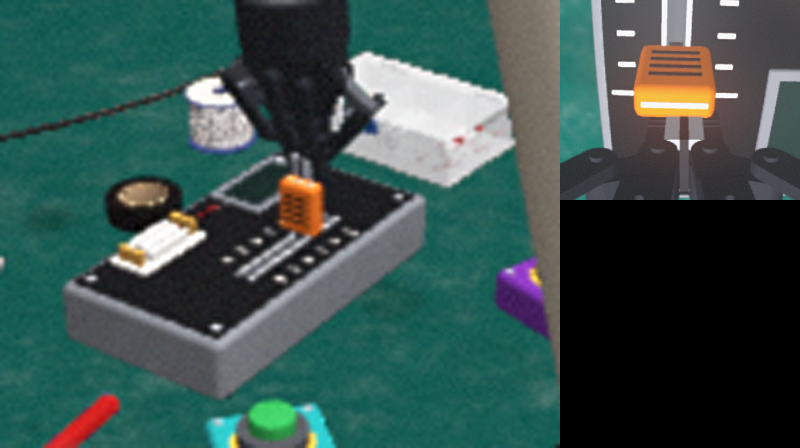

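```bash
python3 - <<'E'
from h import *
for i in range(6):
    manip.get_image('wrist'); st()
E
python3 lev.py w12
```

```text
t 7.77 pos [ 0.5413 -0.0611  0.0741] tester mm [-24.3 -37.1] yaw deg 12.9 tilt [0.0669 0.0128] F [ 0.83 -0.91  1.18]
t 7.82 pos [ 0.5411 -0.0602  0.074 ] tester mm [-24.3 -36.2] yaw deg 12.88 tilt [0.0662 0.0128] F [ 1.23 -3.25  3.06]
t 7.87 pos [ 0.5411 -0.0599  0.074 ] tester mm [-24.3 -35.9] yaw deg 12.88 tilt [0.066  0.0128] F [ 1.91 -2.09  3.29]
t 7.92 pos [ 0.541  -0.0597  0.0739] tester mm [-24.4 -35.6] yaw deg 12.89 tilt [0.0658 0.0127] F [ 1.21 -1.94  1.83]
t 7.97 pos [ 0.5408 -0.0594  0.0738] tester mm [-24.5 -35.3] yaw deg 12.89 tilt [0.0656 0.0125] F [ 1.03 -1.67  1.68]
t 8.02 pos [ 0.5405 -0.0592  0.0736] tester mm [-24.7 -35.1] yaw deg 12.89 tilt [0.0655 0.0123] F [ 1.63 -1.67  0.53]
t 8.02 pos [ 0.5405 -0.0592  0.0736] tester mm [-24.7 -35.1] yaw deg 12.89 tilt [0.0655 0.0123] F [ 1.63 -1.67  0.53]
ticks [ 34.4  18.3   2.1 -13.9 -30.  -46.1] strip [(array([313.6, 302.4]), array([-27.4, -14.7]))] travel [np.float64(31.3)]
```

The held target let the lever creep through into the second detent, at 31.3 mm measured. I'll use the same method for the third, with the target stopping just past midway.

{"method": "carry_out", "body": {
  "series": [
    [[0,-5,0],1]
  ]
}}

```text
clock: 8.15
position: [0.5396, -0.056, 0.0733]
ee_rot: [0.067, 0.992, 0.104, 0.013]
contact_force: [0.0, -13.4, 5.7]
width: -0.0001
```

```bash
cat > hold.py <<'E'
from h import *
import sys
for i in range(int(sys.argv[1])):
    manip.get_image('wrist'); s=manip.get_state(); print(tf(s['position'])[1],np.array(s['contact_force']).round(1)[1:],end=' ')
print()
E
python3 hold.py 6; python3 lev.py w13
```

```text
-30.9 [-8.8  1.8] -31.1 [-7.8  2.4] -31.2 [-7.6  1.7] -31.2 [-6.5  2.3] -31.2 [-6.9  2.8] -31.1 [-5.7  2.6] 
t 8.45 pos [ 0.5394 -0.0554  0.0732] tester mm [-25.1 -31.1] yaw deg 11.98 tilt [0.0665 0.0126] F [ 0.33 -5.67  2.61]
ticks [ 34.4  18.3   2.4 -13.9 -30.  -46.2] strip [(array([314.7, 304.1]), array([-27.1, -11.1]))] travel [np.float64(34.9)]
```

{"method": "carry_out", "body": {
  "series": [
    [[0,-6,0],0.5]
  ]
}}

```text
clock: 8.58
position: [0.5391, -0.0528, 0.0732]
ee_rot: [0.07, 0.992, 0.101, 0.013]
contact_force: [1.5, -24.2, 2.0]
width: 0.0004
```

```bash
python3 hold.py 8; python3 lev.py w14
```

```text
-28.2 [-13.7   1.7] -28.4 [-14.2   1.3] -28.6 [-14.1   2.5] -28.8 [-14.8   1.5] -29.0 [-14.5   2. ] -28.6 [-14.4   2.2] -28.8 [-14.4   1.6] -29.0 [-15.2   1.1] 
t 8.98 pos [ 0.5393 -0.0533  0.0732] tester mm [-24.8 -29. ] yaw deg 11.65 tilt [0.07   0.0134] F [  3.08 -15.15   1.12]
ticks [ 34.3  18.2   2.1 -14.1 -29.9 -46.3] strip [(array([313.6, 305.5]), array([-27.1,  -9.3]))] travel [np.float64(36.8)]
```

{"method": "carry_out", "body": {
  "series": [
    [[0,-8,0],0]
  ]
}}

```text
clock: 9.12
position: [0.5393, -0.0512, 0.0733]
ee_rot: [0.075, 0.992, 0.103, 0.014]
contact_force: [5.1, -20.3, 1.3]
width: 0.0002
```

```bash
python3 hold.py 8; python3 lev.py w15
```

```text
-24.9 [-1.6  1.9] -22.6 [-1.   1.5] -21.4 [-1.1  0.8] -20.9 [-0.8  0.5] -20.6 [-0.5 -0.1] -20.4 [ 0.6 -0.1] -20.2 [-0.2 -0.5] -20.2 [-0.   0.6] 
t 9.52 pos [ 0.5367 -0.0448  0.0715] tester mm [-25.7 -20.2] yaw deg 11.65 tilt [0.0694 0.0124] F [ 0.75 -0.01  0.6 ]
ticks [ 34.3  18.3   2.1 -14.  -30.  -46.2] strip [(array([315.8, 304.5]), array([-27.2,   1.1]))] travel [np.float64(47.2)]
```

Third click: the lever measures 47.2 mm and the force is zero. Backing off and rising.

{"method": "carry_out", "body": {
  "series": [
    [[0,10,0],0],
    [[0,15,0],0],
    [[0,5,-30],0],
    [[0,0,-35],0],
    [[0,0,-35],0],
    [[0,0,0],0]
  ]
}}

```text
clock: 10.07
position: [0.5353, -0.0615, 0.1742]
ee_rot: [0.067, 0.992, 0.102, 0.006]
contact_force: [1.0, -0.4, 0.2]
width: -0.0001
```

```bash
python3 lev.py w16
```

```text
t 10.07 pos [ 0.5353 -0.0615  0.1742] tester mm [-30.3 -36.3] yaw deg 11.78 tilt [0.0666 0.0055] F [ 0.98 -0.42  0.23]
ticks [ 34.6  18.5   2.1 -13.8 -29.8 -45.9] strip [(array([328. , 180.9]), array([-26.9,   2.2]))] travel [np.float64(48.0)]
```

{"method": "carry_out", "body": {
  "series": [
    [[-10,-38,-5],0],
    [[-10,-38,-5],0],
    [[-10,-38,-5],0],
    [[-10,-38,-5],0],
    [[-10,-38,-5],0],
    [[-10,-38,-5],0],
    [[-10,-38,-5],0],
    [[-10,-38,-5],0],
    [[-10,-30,-5],0],
    [[0,0,0],0]
  ]
}}

```text
clock: 10.95
position: [0.3677, 0.2564, 0.1618]
ee_rot: [0.067, 0.993, 0.098, -0.004]
contact_force: [-0.2, -0.4, 0.9]
width: -0.0004
```

```bash
cat > btn.py <<'E'
from h import *
import sys
s=st(); im=grab('wrist',sys.argv[1]); p,q=s['position'],s['ee_rot']; hsv=cv2.cvtColor(im['frame'],cv2.COLOR_BGR2HSV)
m=cv2.inRange(hsv,(45,110,60),(75,255,255)); cs=cv2.findContours(m,0,2)[0]
R=Ro.from_quat(np.r_[q[1:],q[0]]).as_matrix()
for c in cs:
    if cv2.contourArea(c)>150:
        u,r=cv2.minEnclosingCircle(c); w=wcast(im,p,q,u,.054); print(np.round(u),round(r),w.round(4),'tool shift mm',(1e3*R.T@(w-p)).round(1))
E
python3 btn.py w17
```

```text
t 10.95 pos [0.3677 0.2564 0.1618] tester mm [-133.1  308. ] yaw deg 11.26 tilt [ 0.0673 -0.0045] F [-0.17 -0.38  0.9 ]
[329. 167.] 22 [0.3623 0.2972 0.054 ] tool shift mm [  5.  -55.1 101.2]
```

View pics/w17.png

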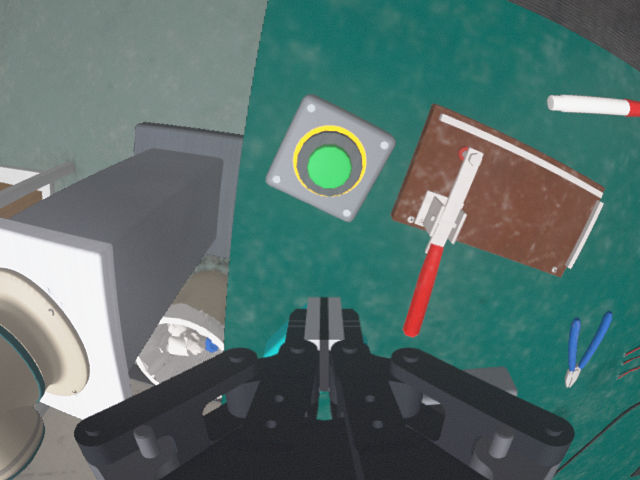

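{"method": "carry_out", "body": {
  "series": [
    [[3,-25,20],0],
    [[2,-25,30],0],
    [[0,-4,30],0],
    [[0,0,0],0]
  ]
}}

```text
clock: 11.33
position: [0.3657, 0.2954, 0.0716]
ee_rot: [0.07, 0.993, 0.098, -0.003]
contact_force: [-0.8, -0.9, -0.5]
width: 0.0
```

```bash
python3 - <<'E'
from h import *
s=st(); q=s['ee_rot'];R=Ro.from_quat(np.r_[q[1:],q[0]]).as_matrix()
print('to button',(1e3*R.T@(np.array([.3623,.2972,.054])-s['position'])).round(1),'down',R.T@[0,0,-1])
E
python3 btn.py w18
```

```text
t 11.33 pos [0.3657 0.2954 0.0716] tester mm [-127.6  346.7] yaw deg 11.3 tilt [ 0.0696 -0.0028] F [-0.82 -0.86 -0.53]
to button [-2.6 -4.8 17.2] down [ 0.01916447 -0.13773616  0.99028353]
t 11.33 pos [0.3657 0.2954 0.0716] tester mm [-127.6  346.7] yaw deg 11.3 tilt [ 0.0696 -0.0028] F [-0.82 -0.86 -0.53]
[315. 285.] 31 [0.3622 0.2997 0.054 ] tool shift mm [-2.3 -7.3 16.8]
```

{"method": "carry_out", "body": {
  "series": [
    [[-2.5,-4.5,11],0],
    [[0,0,0],0]
  ]
}}

```text
clock: 11.55
position: [0.3656, 0.2967, 0.063]
ee_rot: [0.069, 0.993, 0.097, -0.001]
contact_force: [-0.2, 0.4, -0.5]
width: 0.0003
```

{"method": "carry_out", "body": {
  "series": [
    [[0,-1,7],0],
    [[0,-0.5,4],0]
  ]
}}

```text
clock: 11.72
position: [0.3682, 0.2961, 0.0544]
ee_rot: [0.069, 0.993, 0.096, 0.001]
contact_force: [-0.9, 0.6, 2.5]
width: 0.0005
```

```bash
for i in 1 2 3 ; do python3 -c "
from h import *
manip.get_image('wrist');st()"; done
```

```text
t 11.77 pos [0.3683 0.2961 0.0542] tester mm [-124.8  346.9] yaw deg 11.02 tilt [0.0686 0.001 ] F [-0.52  0.12  1.77]
t 11.82 pos [0.3683 0.2962 0.0545] tester mm [-124.8  347. ] yaw deg 11.04 tilt [0.0687 0.0011] F [ 0.06 -1.31  2.69]
t 11.87 pos [0.3683 0.2963 0.0546] tester mm [-124.8  347. ] yaw deg 11.06 tilt [0.0688 0.0012] F [ 0.37 -0.95  1.17]
```

{"method": "carry_out", "body": {
  "series": [
    [[0,0,-5],0],
    [[-6,-1,0],0],
    [[0,0,0],0]
  ]
}}

```text
clock: 12.12
position: [0.3629, 0.2971, 0.0614]
ee_rot: [0.068, 0.993, 0.096, 0.002]
contact_force: [-0.2, -0.7, -0.5]
width: 0.0003
```

{"method": "carry_out", "body": {
  "series": [
    [[-2,-1,7],0],
    [[0,-0.5,5],0]
  ]
}}

```text
clock: 12.28
position: [0.3616, 0.2977, 0.0505]
ee_rot: [0.067, 0.993, 0.096, 0.005]
contact_force: [-2.6, -2.1, 3.2]
width: -0.0003
```

```bash
for i in 1 2 3 ; do python3 -c "
from h import *
manip.get_image('wrist');st()"; done
```

```text
t 12.33 pos [0.3615 0.2977 0.0498] tester mm [-131.2  349.8] yaw deg 11.01 tilt [0.0668 0.0042] F [0.11 0.63 3.94]
t 12.38 pos [0.3615 0.2977 0.0501] tester mm [-131.2  349.7] yaw deg 11.01 tilt [0.0669 0.004 ] F [-1.64  0.93  3.83]
t 12.43 pos [0.3616 0.2977 0.0503] tester mm [-131.1  349.8] yaw deg 11.01 tilt [0.0669 0.0039] F [-1.64  0.92  4.19]
```

Centred now, at about 4 N and nearly down. One more push until the force rises clearly past 5 N.

{"method": "carry_out", "body": {
  "series": [
    [[0,-0.7,6],0]
  ]
}}

```text
clock: 12.52
position: [0.3621, 0.2981, 0.0468]
ee_rot: [0.067, 0.993, 0.096, 0.004]
contact_force: [-13.7, -1.3, 82.5]
width: -0.0001
```

```bash
for i in 1 2 3 4; do python3 -c "
from h import *
manip.get_image('wrist');st()"; done
```

```text
t 12.57 pos [0.3619 0.2979 0.0479] tester mm [-130.7  349.9] yaw deg 10.98 tilt [0.0671 0.0043] F [-10.19  -1.62  36.12]
t 12.62 pos [0.3619 0.2979 0.048 ] tester mm [-130.7  349.9] yaw deg 10.98 tilt [0.067  0.0046] F [-7.   -2.69 32.79]
t 12.67 pos [0.3619 0.2979 0.048 ] tester mm [-130.8  349.9] yaw deg 10.99 tilt [0.0669 0.0047] F [-7.61 -0.81 33.52]
t 12.72 pos [0.3619 0.2979 0.048 ] tester mm [-130.8  349.9] yaw deg 10.99 tilt [0.0668 0.0048] F [-7.06 -2.41 34.02]
```

The button is on its hard stop (33 N static at z = 48 mm). Lifting off.

{"method": "carry_out", "body": {
  "series": [
    [[0,0.5,-4],0],
    [[0,1,-8],0],
    [[0,4,-30],0],
    [[0,4,-30],0],
    [[0,0,-30],0],
    [[0,0,0],0]
  ]
}}

```text
clock: 13.22
position: [0.361, 0.3016, 0.1551]
ee_rot: [0.068, 0.993, 0.096, 0.004]
contact_force: [1.5, 0.6, 0.1]
width: -0.0002
```

```bash
python3 btn.py w19
python3 - <<'E'
from h import *
im=grab('top','top3'); f=im['frame']
T=dict(np.load('pics/top0.npz'))
hsv=cv2.cvtColor(f,cv2.COLOR_BGR2HSV); org=cv2.inRange(hsv,(5,130,120),(22,255,255)); org[:190]=0;org[230:]=0;org[:,:320]=0;org[:,385:]=0
y,x=np.nonzero(org); 
if len(x): c=tf(cast(im,(x.mean(),y.mean()),.094)); print('lever top-view',c, len(x))
w=cv2.imread('pics/w19.png')
cv2.imwrite('pics/fin.png',np.hstack([cv2.resize(f[140:330,150:430],(440,300),interpolation=2),cv2.resize(w,(400,300))]) [:, :800])
E
```

```text
t 13.22 pos [0.361  0.3016 0.1551] tester mm [-130.9  353.7] yaw deg 11.03 tilt [0.0678 0.0039] F [1.53 0.55 0.08]
[323. 233.] 22 [0.362  0.2985 0.054 ] tool shift mm [  0.9 -10.5 100.6]
lever top-view [-31.9   3.1] 98
```

View pics/fin.png

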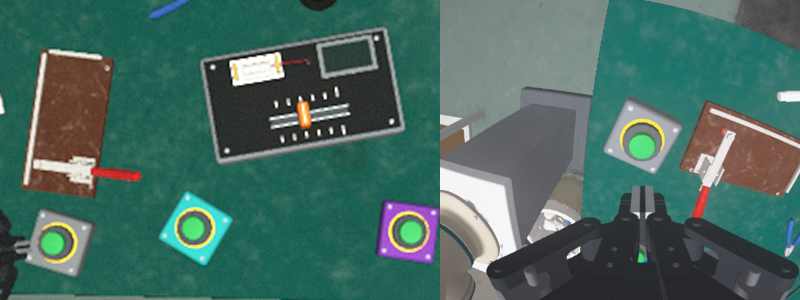

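The lever sits at the third tick past the parked one, the cell is in its cradle, the grey box is in place, and the robot is clear of everything.

```bash
python3 -c "
from rig import manip
print(manip.sign_off())"
```

```text
the job is handed in; nothing more can be done
None
```

I pushed the orange lever to the third click, then pressed the green button on the grey box all the way down and let it come up. The job is handed in at about 13 s on the clock; sign-off gave no verdict.

**Lever:** after I backed off, the wrist camera put its travel at 48.0 mm. The top view agreed, at about 48 mm from the parked position. It did not run past the third click.

**Button:** it reached a hard stop at about 48 mm height with a steady 33 N, and I then lifted clear. I only saw that it came back up; I did not measure its height. The grey box measured within about 1 to 2 mm of where it was, which is within measuring error. In the last picture the cell was still in its cradle.

What did not go as expected:
- **Stiff lever:** it took far more than the stated 4 to 5 N, up to about 27 N for the second click and 24 N for the third. I got through by holding the push steadily instead of pushing in short moves.
- **Tool tilt:** those pushes left the tool tilted by about 8°.
- **Force peak:** the button bottomed out with a brief reading of 82 N, under the 120 N wrist limit. The steady 33 N is also under 40 N, and only the fingertips touched.

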